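# Open the sprung medicine box and load a vial

## Robot

A 6-joint arm with a two-finger parallel gripper is mounted at the origin on the work surface. World frame = base frame: x ahead of the robot, y to its left, z up, the work surface at z = 0. Lengths are in m, angles in rad, forces in N, time in s.
With the tool pointing down it reaches from about 0.375 to 0.975 m from the base axis. Payload 3.8 kg.
Tool frame: the origin (TCP) lies at the very end of the fingers, on their centre line; the grasp point (between the pads) lies 19 mm behind it; z points along the fingers, y is the direction in which the jaws open and shut (so a half turn about z gives the same grasp; the last joint's range is limited). The gripper opens to 85 mm and grips with 20 to 120 N. Pads are 22 mm wide; open, the fingers measure 114 mm over their backs; the gripper's body (76 mm by 85 mm) begins 54 mm behind the grasp point. The pads swing forward as they close: fully open they stand 13 mm farther back than shut.
Start: joints at [1.292, 0.264, 1.604, -0, 1.274, -0.037], TCP at [0.162, 0.655, 0.231] pointing down, gripper open.
Joint ranges: [-2.63, 2.63], [-0.94, 2.18], [0.31, 2.57], [-1.31, 4.45], [0, 2.66], [-2.55, 2.55]. Speed limits (rad/s): [2.57, 2.57, 3.14, 3.14, 3.14, 3.14].

## Interface

Orientations are given as a rotation vector (axis times angle).
In Python, from workcell import status, read_camera, camera_info, order gives the robot as it stands.
- The arm moves only by the tool move_arm, never from a script. Its argument "deltas" is a list of rows, each a list of 3 entries, a list of its own where there are three numbers: the turn, a rotation vector about the world's x, y, z as a fraction of full scale, then the shift along the world's x, y, z as a fraction of full scale, then the closure, from -1 (fully open) to 1 (shut), so that 0 is half open. A call has 1 to 20 rows; each row is the pose to reach, as a shift and turn from the pose commanded when the call began; what a row does not reach only later rows make up. Full scale, the value 1, is 0.1 m for a shift and pi/2 rad for a turn. A row lasts 1/8 s, in which the tool goes at most 62.5 mm and 10.7 degrees, less where a joint would pass 70% of its speed; a pose out of reach is approached as far as the arm can. A call with a number of a shift or a turn outside -1 to 1 is refused whole. A call with a gripper value outside its range is refused whole. The fingers move at their own pace and stop on an object; "grip_force" is the grip in N (left out, the last holds). Time passes only in rows, so rows that repeat a pose let the fingers close. It gives the time, the measured TCP pose, the force and the opening at its end, in the units of the state.
- status.read_state(): the state, without advancing time (a new reading comes with each control period).
- read_camera(name): name is "scene" or "top" or "wrist"; returns (picture, depth): 384x512x3 uint8, red, green, blue; 384x512 float32, m along the optical axis (not along the pixel's ray), 0 where there is no reading.
- camera_info(name): a dict with "K" (3x3 intrinsics, pixels), "R" (3x3) and "t" (3): a world point X has camera coordinates R X + t. Camera axes: x right, y down, z forward; pixel columns grow to the right and rows downward; lengths in m; the calibration is good to about 2 mm. A picture is of the moment at which its call begins: read the wrist's pose just before it. camera_info takes no time and is no camera call; for the wrist camera it gives the pose at the moment of the call.
- order.finish_job(): hands the job in, once; it reports no verdict.
The state is a dict: "time": time; "q": joint angles; "joint_vel": joint speeds; "joint_torque": joint torques, N m; "tool_pos": TCP position; "tcp_rot": TCP orientation; "wrist_force": force on the tool from outside, world axes, zero at the start; "torque": the same for the moment, N m; "width": opening from 0.0 (shut) to 1.0 (fully open).
Only numpy, scipy, OpenCV 4.12 (cv2) and the standard library are available. Lean on these libraries where they do the work, as an engineer would, in place of code of your own. Each camera call takes 0.05 s, during which the arm holds its last target. There are 200 camera calls.

## Task

Feel for the push latch on the front of the medicine box and press it down gently until the clear lid springs open by itself, never bearing on the box with more than 20 N and keeping clear of the lid, so that it swings up unhindered and untouched. Then take the glass vial that stands on the counter and lower it, without dropping or forcing it, fully home and upright into the one empty well of the box, and let go. Leave the lid open, the two vials already in the box undisturbed, and the flask and the cup standing where they are.

Things in the scene. Friction and masses are not known exactly. Their poses are not given: they have to be found in the camera images.
- station: white medicine box fixed to the counter, 222 mm deep (x) by 200 wide (y). Origin: on the counter, mid-width, 115 mm behind its front edge; +x from the front (latch) to the rear (hinge), z up. In front (x -115 to -17 mm) a flat apron 28 mm high; behind it, under the lid, a grey block 24 mm high with three wells in a row at x = 40, y = -62, 0, 62 mm, walls 28 mm high round it.
- latch (a point): point on the apron's surface (28 mm above the counter) right under the centre of the latch key, a grey block 28 mm (box x) by 40 mm (box y) that is pushed straight down. The key's height is adjustable and not measured: at rest its top stands anywhere from 11 to 29 mm above this point, so feel for it. Axes as the box's.
- bolt (a point): middle of the top of the grey bolt housing, 17 mm (box x) by 30 mm, 47 mm above the counter, between key and lid. The sprung key resists with 3.6 N at first, 0.9 N more per mm; about 5.5 mm down (8.5 N) it draws the steel bolt and the lid is free; 8 mm down (11 N) is a hard stop where force shoots up. Released, it springs back. The box must not bear over 20 N.
- lid (a joint): opening angle of the lid about its hinge: 0 closed and latched, 2.05 rad fully open (leaning back past upright). Once unlatched, its spring throws it fully open in about 1 to 2 s and holds it there.
- lid_panel: clear plastic lid, a shell 120 mm deep, 200 wide, 52 high; closed, it covers the wells, its top 80 mm above the counter. Origin: mid-width on the hinge line, 107 mm behind the box's origin, 28 mm above the counter; closed, its axes are the box's and its front is 13 mm in front of the box's origin. Opens up and to the rear. Never touch it.
- vial: the vial to load: glass with an aluminium cap, 30 mm diameter body with straight sides up to 46 mm, cap 21 mm wide, 64 mm tall in all, about 50 g, standing upright on the counter. Origin: centre of its underside, z up.
- free_well: centre of the floor of the one empty well, 6 mm above the counter, 18 mm below the top of the well block; the well is 32 mm wide with a 2 mm chamfer at its mouth. Which of the three wells is empty varies.
- stock_a: a vial just like the one to load, standing in another well of the box; origin: centre of its underside. Not to be disturbed.
- stock_b: a second such vial in the remaining well; origin: centre of its underside. Not to be disturbed.
- flask: a glass bottle 56 mm wide, 130 mm tall, standing on the counter beyond the vial; origin: centre of its underside. Not to be disturbed.
- cup: a small white cup 48 mm wide, 32 mm tall, standing on the counter; origin: centre of its underside. Not to be disturbed.

How it is judged:
By the outcome, as a careful person would: the job done as asked, in the order asked, and still so for the second after the job is handed in, with the robot touching nothing.
It also fails if it takes over 48 s, if anything falls off the work surface, if the arm or the gripper's body presses on something with over 40 N, if the wrist force passes 120 N, or if a joint passes its speed limit or range.

## Working session

There is one attempt and no reset: what is moved stays moved. The work goes in short steps, Python scripts to look and compute and a tool call to move; the robot and the scene stay as the last step left them, time stands still between calls to the robot, and variables do not carry over. Pictures are saved under pics/ and viewed, about 8 in all and at most 12, crops included, and the job is handed in when it is done.

Besides the shell and the picture viewer there is one more tool, called after ">>>" as name(argument=value, ...) on one line, values as JSON. move_arm: Moves the arm, as the interface text tells. Its arguments: {"type":"object","properties":{"deltas":{"type":"array","items":{"type":"array"}},"grip_force":{"type":"number"}},"required":["deltas"]}

```bash
ls; mkdir -p pics; cat > h.py <<'E'
import numpy as np, cv2
from workcell import status, read_camera, camera_info, order
def grab(n,f=None):
    ci=camera_info(n); im,d=read_camera(n)
    if f: cv2.imwrite('pics/'+f,im[:,:,::-1]); np.savez('pics/'+f+'.npz',im=im,d=d,K=ci['K'],R=ci['R'],t=ci['t'])
    return im,d,ci
def ray(ci,u,v,z):
    K,R,t=[np.array(ci[k]) for k in 'KRt']
    r=R.T@np.linalg.solve(K,[u,v,1.]); c=-R.T@t
    return c+r*(z-c[2])/r[2]
def cloud(ci,d):
    K,R,t=[np.array(ci[k]) for k in 'KRt']
    v,u=np.indices(d.shape); p=np.stack([(u-K[0,2])/K[0,0]*d,(v-K[1,2])/K[1,1]*d,d],-1)
    return (p-t)@R
E
python3 - <<'E'
from h import *
print(status.read_state())
a,_,_=grab('scene','s0.png');b,_,c=grab('top','t0.png')
for n in('scene','top'):
    c=camera_info(n);print(n,np.array(c['K']).round(1).tolist(),(-np.array(c['R']).T@c['t']).round(3),np.array(c['R']).round(3).tolist())
E
```

```text
pics
{'time': 0.0, 'q': array([ 1.29212591e+00,  2.64766711e-01,  1.60541223e+00,  1.42767699e-06,
        1.27368519e+00, -3.69074104e-02]), 'joint_vel': array([-0.0009171 , -0.00010147,  0.00094447,  0.00034861,  0.00300713,
       -0.00064649]), 'joint_torque': array([-6.22016560e-04, -5.15111804e+01, -3.67319584e+01, -1.05960100e-04,
        1.28351228e-02, -9.16324616e-08]), 'tool_pos': array([0.16140585, 0.65465024, 0.22993224]), 'tcp_rot': array([-0.37879346, -3.11830988,  0.00352296]), 'wrist_force': array([ 0.11251097, -0.02967633, -0.38239477]), 'torque': array([ 0.029134  , -0.01976963, -0.01526492]), 'width': 1.000769949133197}
scene [[482.8, 0.0, 253.9], [0.0, 482.8, 193.0], [0.0, 0.0, 1.0]] [ 1.229 -0.061  0.718] [[0.103, 0.995, 0.008], [0.668, -0.064, -0.742], [-0.737, 0.082, -0.671]]
top [[490.7, 0.0, 263.2], [0.0, 490.7, 185.0], [0.0, 0.0, 1.0]] [0.357 0.03  1.116] [[-0.024, -1.0, 0.011], [-0.986, 0.022, -0.165], [0.165, -0.015, -0.986]]
```

View pics/s0.png

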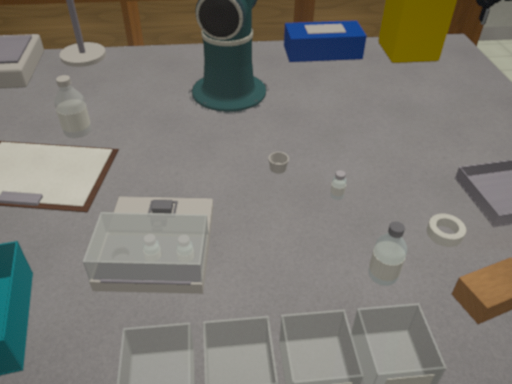

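View pics/t0.png

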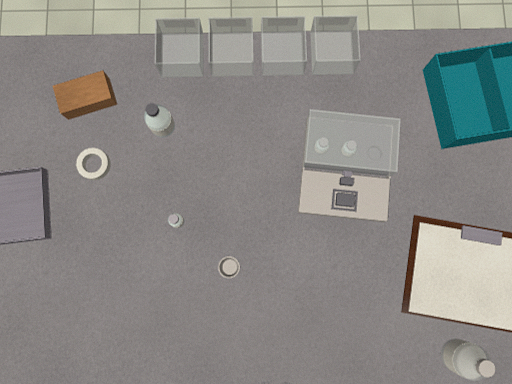

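The top view shows the box with its apron at about (345,193), the latch frame at (345,200), the bolt housing at (347,181), stock vials at (322,145) and (349,148), and the empty well at (375,152). The vial is at (176,220), the flask at (157,118) and the cup at (229,267).

```bash
python3 - <<'E'
from h import *
z=np.load('pics/t0.png.npz'); ci=z; im=z['im']; P=cloud(ci,z['d'])
y0,y1,x0,x1=90,230,285,415
s=cv2.resize(im[y0:y1,x0:x1],None,fx=4,fy=4,interpolation=cv2.INTER_CUBIC); 
v=np.load('pics/s0.png.npz'); s2=cv2.resize(v['im'][190:290,80:220],None,fx=2,fy=2,interpolation=cv2.INTER_CUBIC)
cv2.imwrite('pics/c1.png',s[:,:,::-1])
# apron
H=P[...,2]; reg=np.zeros(H.shape,bool); reg[160:225,290:400]=1
print('depth z at apron/key/bolt/vial/cup/counter',H[210,315],H[200,345],H[181,347],H[220,176],H[267,229],H[250,300],H[118,157])
hsv=cv2.cvtColor(im,cv2.COLOR_RGB2HSV)
m=(reg&(im.min(2)>150)).astype(np.uint8)
m=cv2.morphologyEx(m,cv2.MORPH_CLOSE,np.ones((25,25)))
c=max(cv2.findContours(m,0,2)[0],key=cv2.contourArea); bx=cv2.boxPoints(cv2.minAreaRect(c)); print(bx)
for p in bx: print(ray(ci,*p,.028).round(4))
# dark parts
d=(reg&(im.max(2)<125)&(m>0)).astype(np.uint8)
n,l,st,ce=cv2.connectedComponentsWithStats(d)
for i in range(1,n):
    if st[i,4]>20: print(st[i],ce[i],ray(ci,*ce[i],.047).round(4),ray(ci,*ce[i],.028).round(4), np.median(H[l==i]))
E
```

```text
depth z at apron/key/bolt/vial/cup/counter 0.027699659677975743 0.04115619830721935 0.0497061158685372 0.06470800600988087 0.0035097337764857122 0.00293900439522932 0.10580115800604387
[[298.32758 211.6417 ]
 [304.2486  150.95108]
 [397.96637 160.09427]
 [392.04535 220.78488]]
[ 0.4764 -0.0633  0.028 ]
[ 0.6148 -0.0818  0.028 ]
[ 0.5889 -0.2942  0.028 ]
[ 0.4512 -0.2714  0.028 ]
[305 163  84  15 431] [345.94663573 169.54756381] [ 0.5659 -0.171   0.047 ] [ 0.5696 -0.1746  0.028 ] 0.053402924255808566
[339 176  15  10 118] [346.41525424 180.83898305] [ 0.5404 -0.1708  0.047 ] [ 0.5437 -0.1743  0.028 ] 0.047147658768290364
[331 189  27  22 379] [344.65171504 199.52242744] [ 0.4988 -0.1647  0.047 ] [ 0.5013 -0.1681  0.028 ] 0.041467372674692145
```

View pics/c1.png

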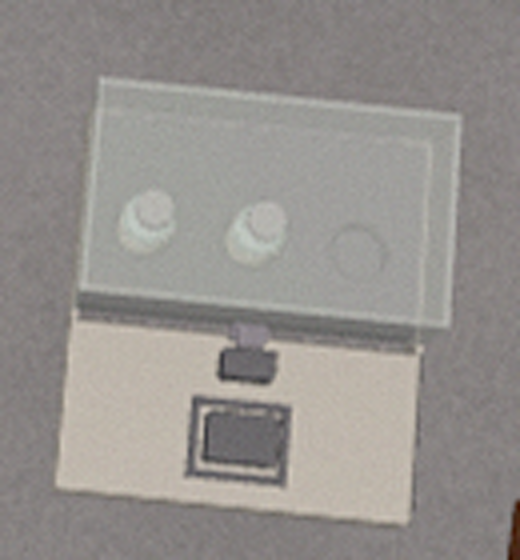

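```bash
python3 - <<'E'
from h import *
from scipy.optimize import least_squares
z=np.load('pics/t0.png.npz'); S=np.load('pics/s0.png.npz')
pt=[((57,487),(-.115,.1,.028)),((410,524),(-.115,-.1,.028)),((100,78),(.107,.1,.08)),((461,115),(.107,-.1,.08)),((82,290),(-.013,.1,.08)),((449,327),(-.013,-.1,.08)),((357,250),(.04,-.062,.024))]
W=np.array([ray(z,285+a/4-.375,90+b/4-.375,q[2])[:2] for (a,b),q in pt]); B=np.array([q[:2] for _,q in pt])
rot=lambda a:np.array([[np.cos(a),-np.sin(a)],[np.sin(a),np.cos(a)]])
r=least_squares(lambda p:((B@rot(p[2]).T+p[:2])-W).ravel(),[.55,-.17,0]); p=r.x
print(p,(r.fun.reshape(-1,2)*1e3).round(1).tolist())
def inbox(w): return (rot(p[2]).T@(w[:2]-p[:2])).round(4)
for h in (.041,.028): 
  print('key',h,ray(z,344.65,199.5,h).round(4),inbox(ray(z,344.65,199.5,h)))
key=ray(z,285+243/4,90+438/4,.042);print('keytop crop',key,inbox(key))
b=ray(z,285+248/4,90+365/4,.047);print('bolt',b,inbox(b))
print('well',rot(p[2])@[.04,-.062]+p[:2])
# vial etc: height segments in top cloud
for n,c in(('top',z),('scene',S)):
  P=cloud(c,c['d']);
  for nm,(lx,hx,ly,hy),lo,hi in(('vialcap',(.4,.6,.1,.35),.05,.08),('vial',(.4,.6,.1,.35),.02,.08),('cup',(.25,.42,0,.2),.024,.05),('flask',(.6,.8,.15,.4),.1,.15)):
    m=(P[...,0]>lx)&(P[...,0]<hx)&(P[...,1]>ly)&(P[...,1]<hy)&(P[...,2]>lo)&(P[...,2]<hi)&(c['d']>0)
    if m.any():
      q=P[m];print(n,nm,m.sum(),'med',np.median(q,0).round(4),'min',q.min(0).round(3),'max',q.max(0).round(3))
v=S['im'];
E
```

```text
[ 0.57811417 -0.17694167 -0.12634913] [[-0.3, 1.3], [-0.4, -1.2], [0.3, 0.6], [0.3, -0.2], [0.1, 1.3], [-0.4, 0.2], [0.4, -2.0]]
key 0.041 [ 0.4996 -0.1658  0.041 ] [-0.0793  0.0012]
key 0.028 [ 0.5014 -0.1681  0.028 ] [-0.0773 -0.0009]
keytop crop [ 0.49943509 -0.16804024  0.042     ] [-0.0792 -0.0011]
bolt [ 0.53946321 -0.17200798  0.047     ] [-0.039  0.   ]
well [ 0.60998249 -0.24348797]
top vialcap 95 med [0.4626 0.2076 0.0629] min [0.451 0.196 0.05 ] max [0.475 0.218 0.068]
top vial 178 med [0.4607 0.2049 0.0511] min [0.448 0.194 0.021] max [0.478 0.223 0.068]
top cup 124 med [0.3589 0.0947 0.0309] min [0.335 0.071 0.024] max [0.38  0.116 0.036]
top flask 201 med [0.6829 0.2415 0.1282] min [0.67  0.228 0.1  ] max [0.699 0.258 0.136]
scene vialcap 114 med [0.4694 0.2052 0.0623] min [0.455 0.194 0.05 ] max [0.479 0.216 0.067]
scene vial 284 med [0.4734 0.2039 0.0465] min [0.455 0.191 0.02 ] max [0.481 0.222 0.067]
scene cup 158 med [0.3582 0.0902 0.0311] min [0.333 0.068 0.024] max [0.383 0.114 0.035]
scene flask 346 med [0.6957 0.2392 0.1232] min [0.676 0.227 0.1  ] max [0.704 0.257 0.133]
```

>>> move_arm(deltas=[[[0,0,0.0736],[0.5,-0.5,0],1],[[0,0,0.0736],[1,-1,0],1]], grip_force=30)

```text
time: 0.35
tool_pos: [0.2502, 0.566, 0.2304]
tcp_rot: [-0.193, -3.136, 0.002]
wrist_force: [1.7, -0.2, 0.8]
width: 0.605
```

>>> move_arm(deltas=[[[0,0,0],[0.5,-0.5,0],1],[[0,0,0],[1,-1,0],1]])

```text
time: 0.6
tool_pos: [0.3393, 0.4769, 0.2308]
tcp_rot: [-0.197, -3.135, 0.001]
wrist_force: [1.0, 0.0, -0.0]
width: 0.147
```

>>> move_arm(deltas=[[[0,0,0],[0.5,-0.5,0],1],[[0,0,0],[1,-1,0],1]])

```text
time: 0.85
tool_pos: [0.4277, 0.3884, 0.2309]
tcp_rot: [-0.198, -3.135, 0.0]
wrist_force: [0.7, 1.2, -1.4]
width: 0.002
```

>>> move_arm(deltas=[[[0,0,0],[0,-0.5,0],1],[[0,0,0],[0,-1,0],1]])

```text
time: 1.1
tool_pos: [0.4269, 0.2882, 0.2306]
tcp_rot: [-0.199, -3.134, 0.001]
wrist_force: [0.6, -0.0, -0.1]
width: -0.001
```

>>> move_arm(deltas=[[[0,0,0],[0,-0.5,0],1],[[0,0,0],[0,-1,0],1]])

```text
time: 1.35
tool_pos: [0.4263, 0.1885, 0.2308]
tcp_rot: [-0.198, -3.135, 0.001]
wrist_force: [0.5, -0.4, -0.3]
width: -0.004
```

>>> move_arm(deltas=[[[0,0,0],[0,-0.5,0],1],[[0,0,0],[0,-1,0],1]])

```text
time: 1.6
tool_pos: [0.4262, 0.0886, 0.2309]
tcp_rot: [-0.198, -3.135, 0.0]
wrist_force: [0.1, -0.0, -0.9]
width: -0.0
```

>>> move_arm(deltas=[[[0,0,0],[0,-0.5,0],1],[[0,0,0],[0,-1,0],1]])

```text
time: 1.85
tool_pos: [0.4263, -0.0113, 0.231]
tcp_rot: [0.198, 3.135, -0.0]
wrist_force: [0.2, 0.2, 0.5]
width: 0.006
```

>>> move_arm(deltas=[[[0,0,0],[0.3,-0.4,-0.1],1],[[0,0,0],[0.6,-0.8,-0.2],1],[[0,0,0],[0.714,-1,-0.4],1]])

```text
time: 2.22
tool_pos: [0.4999, -0.1122, 0.1915]
tcp_rot: [0.201, 3.133, -0.001]
wrist_force: [-0.2, -0.2, 0.2]
width: -0.005
```

>>> move_arm(deltas=[[[0,0,0],[0,-0.4,-0.3],1],[[0,0,0],[0,-0.554,-0.6],1],[[0,0,0],[0,-0.554,-0.9],1],[[0,0,0],[0,-0.554,-0.95],1],[[0,0,0],[0,-0.554,-0.95],1],[[0,0,0],[0,-0.554,-0.95],1]])

```text
time: 2.98
tool_pos: [0.4994, -0.1654, 0.0978]
tcp_rot: [0.197, 3.133, -0.001]
wrist_force: [0.6, 0.2, 0.6]
width: -0.006
```

```bash
python3 - <<'E'
from h import *
s=status.read_state();print(s['tool_pos'],s['wrist_force'],s['width'])
im,d,c=grab('wrist','w0.png');print(c['K'],(-np.array(c['R']).T@c['t']).round(3),np.array(c['R']).round(2).tolist())
im,d,c=grab('scene','s1.png')
cv2.imwrite('pics/w0s.png',np.hstack([cv2.imread('pics/w0.png')[:, ::1][:,:400],cv2.resize(cv2.imread('pics/s1.png')[160:288,60:193],(400,384))]))
E
```

```text
[ 0.49938071 -0.1653525   0.09784991] [0.5646464  0.21173577 0.6461156 ] -0.0058081474709640235
[[312.85819414   0.         257.01859479]
 [  0.         312.85819414 189.75242404]
 [  0.           0.           1.        ]] [ 0.417 -0.154  0.241] [[0.12, 0.99, 0.0], [0.94, -0.12, 0.32], [0.32, -0.04, -0.95]]
```

View pics/w0s.png

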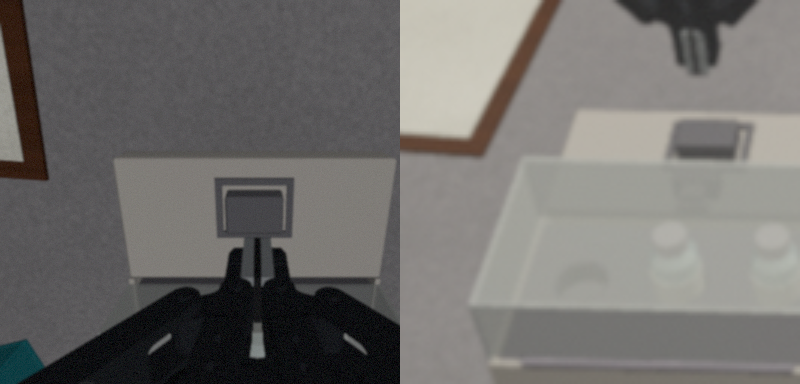

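The wrist view shows the apron front edge from (114,158) to (396,158), and the key's top at about (255,212). The fingers are centred over it. In the scene view the fingers hang above the key, clear of the lid.

```bash
python3 - <<'E'
from h import *
z=np.load('pics/w0.png.npz')
P=cloud(z,z['d'])
for n,u,v,h in(('fl',396,158,.028),('fr',114,158,.028),('key',255,212,.042),('key',255,212,.05)):print(n,ray(z,u,v,h).round(4),P[v,u-4 if n=='fl' else u].round(4))
print('keytop z',np.median(P[200:225,240:270,2]), P[195:235:5,255].round(4).tolist())
th=-.12635;R=np.array([[np.cos(th),-np.sin(th)],[np.sin(th),np.cos(th)]])
for y in(.1,-.1):print(R@[-.115,y]+[.57811,-.17694])
E
```

```text
fl [ 0.4782 -0.0647  0.028 ] [ 0.4781 -0.0671  0.027 ]
fr [ 0.4537 -0.2591  0.028 ] [ 0.4541 -0.2602  0.0258]
key [ 0.5004 -0.1663  0.042 ] [ 0.4998 -0.1662  0.0434]
key [ 0.497  -0.1658  0.05  ] [ 0.4998 -0.1662  0.0434]
keytop z 0.04390212248654726 [[0.4885, -0.1648, 0.0407], [0.4908, -0.165, 0.0442], [0.4948, -0.1655, 0.0432], [0.4981, -0.166, 0.0439], [0.501, -0.1663, 0.0458], [0.506, -0.167, 0.0428], [0.509, -0.1674, 0.0444], [0.513, -0.1679, 0.0441]]
[ 0.47662814 -0.06324553]
[ 0.45142532 -0.26165123]
```

>>> move_arm(deltas=[[[0,0,0],[0,0,-0.2],1],[[0,0,0],[0,0,-0.35],1],[[0,0,0],[0,0,-0.42],1],[[0,0,0],[0,0,-0.46],1],[[0,0,0],[0,0,-0.48],1],[[0,0,0],[0,0,-0.49],1],[[0,0,0],[0,0,-0.5],1]])

```text
time: 3.95
tool_pos: [0.4985, -0.1653, 0.0466]
tcp_rot: [0.198, 3.135, -0.0]
wrist_force: [0.6, -0.4, 0.4]
width: -0.001
```

>>> move_arm(deltas=[[[0,0,0],[0,0,-0.01],1],[[0,0,0],[0,0,-0.02],1],[[0,0,0],[0,0,-0.03],1]])

```text
time: 4.32
tool_pos: [0.4983, -0.1652, 0.0434]
tcp_rot: [0.198, 3.135, -0.0]
wrist_force: [-1.6, 0.5, 4.6]
width: 0.004
```

>>> move_arm(deltas=[[[0,0,0],[0,0,-0.01],1],[[0,0,0],[0,0,-0.02],1],[[0,0,0],[0,0,-0.03],1]])

```text
time: 4.7
tool_pos: [0.4983, -0.1652, 0.0408]
tcp_rot: [-0.198, -3.135, 0.0]
wrist_force: [-2.5, -0.2, 6.5]
width: 0.001
```

>>> move_arm(deltas=[[[0,0,0],[0,0,-0.007],1],[[0,0,0],[0,0,-0.013],1]])

```text
time: 4.95
tool_pos: [0.4983, -0.1652, 0.0396]
tcp_rot: [-0.198, -3.135, 0.0]
wrist_force: [-3.1, 2.8, 8.0]
width: -0.002
```

>>> move_arm(deltas=[[[0,0,0],[0,0,-0.005],1],[[0,0,0],[0,0,-0.01],1]])

```text
time: 5.2
tool_pos: [0.4983, -0.1653, 0.0388]
tcp_rot: [0.198, 3.135, -0.0]
wrist_force: [-3.3, 1.5, 8.3]
width: -0.002
```

```bash
python3 - <<'E'
from h import *
a=np.load('pics/s0.png.npz')['im'].astype(int)
b,_,_=grab('scene','s2.png');print(np.abs(b.astype(int)-a)[215:285,90:210].mean(), status.read_state()['wrist_force'])
E
```

```text
8.234007936507936 [-2.51349769  0.85845808  6.83696604]
```

>>> move_arm(deltas=[[[0,0,0],[0,0,-0.005],1],[[0,0,0],[0,0,-0.008],1]])

```text
time: 5.5
tool_pos: [0.4983, -0.1653, 0.038]
tcp_rot: [-0.198, -3.135, 0.0]
wrist_force: [-3.3, 2.7, 6.7]
width: 0.003
```

```bash
python3 - <<'E'
from h import *
s1=np.load('pics/s1.png.npz')['im'].astype(int);s2=np.load('pics/s2.png.npz')['im'].astype(int)
b,_,_=grab('scene','s3.png');r=np.s_[215:285,90:210]
print(np.abs(s2-s1)[r].mean(),np.abs(b-s1)[r].mean(), status.read_state()['wrist_force'])
cv2.imwrite('pics/s3c.png',cv2.resize(cv2.imread('pics/s3.png')[120:300,60:240],(540,540)))
E
```

```text
0.9960714285714286 7.535555555555556 [-3.18517603  1.0734755   7.11225354]
```

>>> move_arm(deltas=[[[0,0,0],[0,0,0],1],[[0,0,0],[0,0,0],1],[[0,0,0],[0,0,0],1],[[0,0,0],[0,0,0],1],[[0,0,0],[0,0,0],1],[[0,0,0],[0,0,0],1],[[0,0,0],[0,0,0],1],[[0,0,0],[0,0,0],1],[[0,0,0],[0,0,0],1],[[0,0,0],[0,0,0],1],[[0,0,0],[0,0,0],1],[[0,0,0],[0,0,0],1]])

```text
time: 7.05
tool_pos: [0.4983, -0.1652, 0.038]
tcp_rot: [-0.198, -3.135, 0.0]
wrist_force: [-2.8, 0.7, 8.4]
width: -0.001
```

```bash
python3 - <<'E'
from h import *
grab('scene','s4.png')
print(status.read_state()['wrist_force'])
cv2.imwrite('pics/s4c.png',cv2.resize(cv2.imread('pics/s4.png')[120:300,60:240],(540,540)))
E
```

```text
[-2.47221344  0.77510672  7.91770135]
```

View pics/s4c.png

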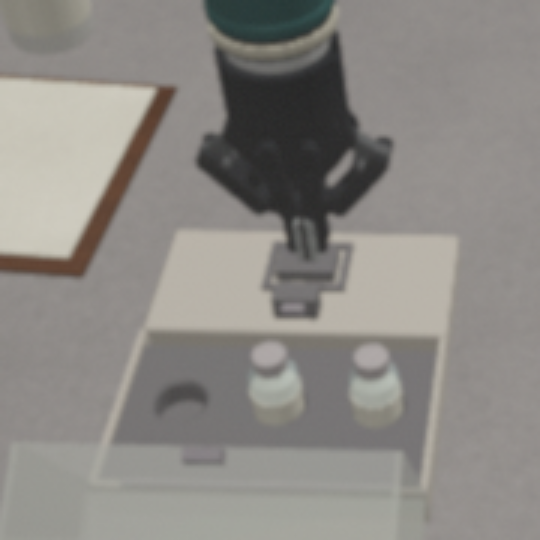

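The lid is fully open, the two stock vials stand in the wells, and the empty well is the left one in this view (box y = -62). I'll retract straight up, then look at the well.

>>> move_arm(deltas=[[[0,0,0],[0,0,0.05],1],[[0,0,0],[0,0,0.2],1],[[0,0,0],[0,0,0.6],1],[[0,0,0],[0,0,1],1]])

```text
time: 7.6
tool_pos: [0.4978, -0.1651, 0.1382]
tcp_rot: [-0.198, -3.135, -0.0]
wrist_force: [0.6, 0.3, -0.7]
width: -0.002
```

>>> move_arm(deltas=[[[0,0,0],[-0.2,0.2,0.4],0.1],[[0,0,0],[-0.4,0.4,0.7],0],[[0,0,0],[-0.4,0.4,0.7],0],[[0,0,0],[-0.4,0.4,0.7],0]])

```text
time: 8.1
tool_pos: [0.4582, -0.1254, 0.2068]
tcp_rot: [0.198, 3.135, -0.001]
wrist_force: [0.5, 0.8, -0.8]
width: 0.499
```

```bash
python3 - <<'E'
from h import *
s=status.read_state();print(s['tool_pos'],s['wrist_force'],s['width'])
grab('wrist','w1.png');grab('top','t1.png')
z=np.load('pics/w1.png.npz')
for w in([.61,-.2435,.024],[.6178,-.182,.024]):
  c=z['R']@w+z['t'];print((z['K']@c/c[2])[:2])
E
```

```text
[ 0.45824043 -0.12537118  0.20684745] [ 0.52889244  0.7857289  -0.77821584] 0.4985912652027694
[177.32336524 294.5378452 ]
[227.26220771 294.53744381]
```

View pics/w1.png

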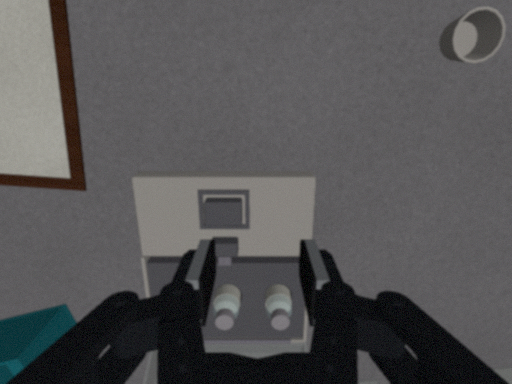

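The fingers hide the well here; the apron, key and stock vials at (227,310) and (279,307) are visible. I'll use the top and scene views, which now see the wells without the lid.

```bash
python3 - <<'E'
from h import *
t=cv2.imread('pics/t1.png')[100:200,300:400]; s=cv2.imread('pics/s4.png')[215:290,85:215]
t=cv2.resize(t,(400,400),interpolation=cv2.INTER_CUBIC); s=cv2.resize(s,(390,225),interpolation=cv2.INTER_CUBIC)
o=np.zeros((400,790,3),np.uint8);o[:,:400]=t;o[:225,400:]=s;cv2.imwrite('pics/c2.png',o)
E
```

```text
(no output)
```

View pics/c2.png

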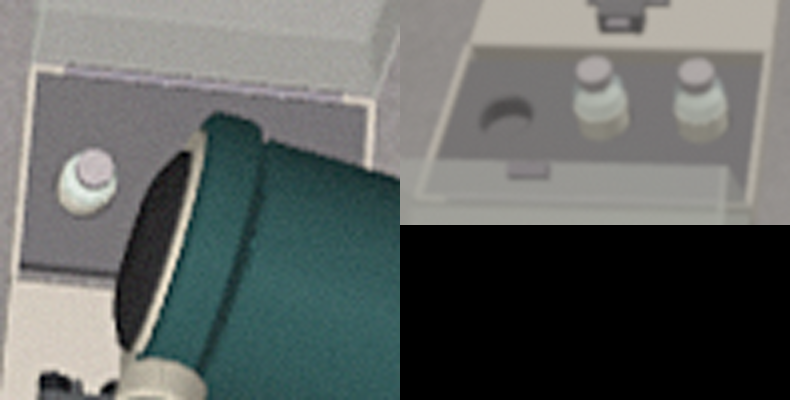

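>>> move_arm(deltas=[[[0,0,0],[0,0.5,0],-0.3],[[0,0,0],[0,1,0],-0.3]])

```text
time: 8.45
tool_pos: [0.4579, -0.0249, 0.2056]
tcp_rot: [-0.202, -3.132, -0.0]
wrist_force: [0.3, 0.7, -0.3]
width: 0.652
```

>>> move_arm(deltas=[[[0,0,0],[0,0.5,0],-0.3],[[0,0,0],[0,1,0],-0.3]])

```text
time: 8.7
tool_pos: [0.4579, 0.0759, 0.2056]
tcp_rot: [-0.199, -3.133, 0.001]
wrist_force: [0.1, 0.5, -0.1]
width: 0.648
```

>>> move_arm(deltas=[[[0,0,0],[0,0.5,0],-0.3],[[0,0,0],[0,1,-0.2],-0.3]])

```text
time: 8.95
tool_pos: [0.4595, 0.1765, 0.1872]
tcp_rot: [0.199, 3.133, 0.001]
wrist_force: [1.4, 0.1, 1.1]
width: 0.655
```

>>> move_arm(deltas=[[[0,0,0],[0,0.31,-0.3],-0.3],[[0,0,0],[0,0.31,-0.67],-0.3],[[0,0,0],[0,0.31,-0.67],-0.3],[[0,0,0],[0,0.31,-0.67],-0.3]])

```text
time: 9.45
tool_pos: [0.4586, 0.2054, 0.1202]
tcp_rot: [-0.199, -3.135, 0.001]
wrist_force: [1.0, -0.9, -0.0]
width: 0.653
```

```bash
python3 - <<'E'
from h import *
s=status.read_state();print(s['tool_pos'],s['wrist_force'],s['width'])
_,_,c=grab('wrist','w2.png');grab('top','t2.png');grab('scene','s5.png')
w=cv2.imread('pics/w2.png')[140:384,100:420];
t=cv2.resize(cv2.imread('pics/t2.png')[100:210,295:405],(440,440),interpolation=cv2.INTER_CUBIC)
o=np.zeros((440,760,3),np.uint8);o[:244,:320]=w;o[:,320:]=t;cv2.imwrite('pics/c3.png',o)
E
```

```text
[0.45861757 0.20544318 0.1202359 ] [ 0.96782754 -0.85417951 -0.04257108] 0.6528305677461629
```

View pics/c3.png

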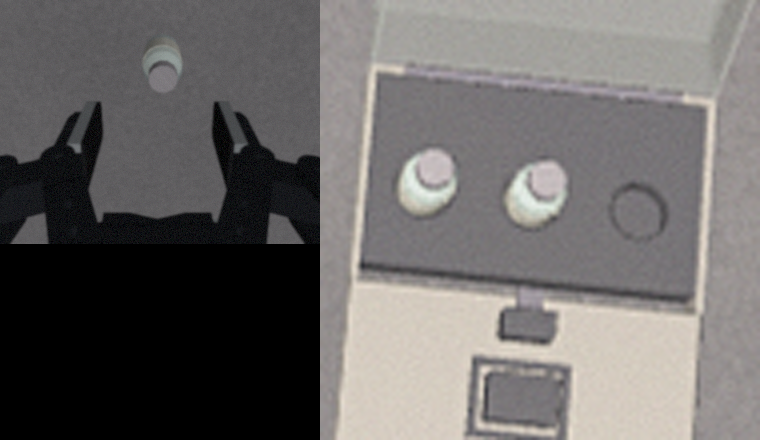

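Wrist view: the cap is at about (262,216), between the fingers. Top view: the empty well's rim is centred at about (374.5,152.7), and both stock vials are in place.

```bash
python3 - <<'E'
from h import *
w=np.load('pics/w2.png.npz');t=np.load('pics/t2.png.npz');s=np.load('pics/s4.png.npz');t0=np.load('pics/t0.png.npz')
def cap(c,cx,cy,r=14):
  g=c['im'].astype(int); print(end='')
print('wrist cap',ray(w,262,216,.064).round(4)); P=cloud(w,w['d']);q=P[(P[...,2]>.058)&(P[...,2]<.075)&(w['d']>.1)&(np.hypot(P[...,0]-.465,P[...,1]-.206)<.03)];print('depth cap',len(q),np.median(q,0),q.min(0),q.max(0))
f=lambda u,v:(295+(u-320)/4-.375,100+v/4-.375)
print('top vial cap',ray(t0,176,218.5,.064))
print('well rim top',ray(t,*f(638.5,212),.024).round(4))
print('well scene',ray(s,85+107/3-.33,215+118/3-.33,.024).round(4))
print('stock caps top',ray(t,*f(435,168),.07).round(4),ray(t,*f(548,181),.07).round(4))
th=-.12635;R=np.array([[np.cos(th),-np.sin(th)],[np.sin(th),np.cos(th)]])
for y in(.062,0,-.062):print('box-fit well',(R@[.04,y]+[.57811,-.17694]).round(4))
for (u,v),b in(((374,68),(.107,.1)),((713,100),(.107,-.1))):print('rear corners',ray(t,*f(u,v),.028).round(4),(R@b+[.57811,-.17694]).round(4))
# auto cap centroid in wrist
g=cv2.cvtColor(w['im'],cv2.COLOR_RGB2HSV);print(w['im'][216,262],w['im'][195,262])
E
```

```text
wrist cap [0.4631 0.209  0.064 ]
depth cap 707 [0.46357911 0.20945672 0.06431504] [0.45437739 0.19948455 0.05807926] [0.47487205 0.21960661 0.06624685]
top vial cap [0.46365321 0.2027981  0.064     ]
well rim top [ 0.6084 -0.2422  0.024 ]
well scene [ 0.6122 -0.2429  0.024 ]
stock caps top [ 0.625  -0.1203  0.07  ] [ 0.6163 -0.1821  0.07  ]
box-fit well [ 0.6256 -0.1205]
box-fit well [ 0.6178 -0.182 ]
box-fit well [ 0.61   -0.2435]
rear corners [ 0.6957 -0.0938  0.028 ] [ 0.6969 -0.0912]
rear corners [ 0.6726 -0.2883  0.028 ] [ 0.6717 -0.2896]
[126 122 124] [145 154 151]
```

>>> move_arm(deltas=[[[0,0,0],[0.054,0.026,-0.2],-0.3],[[0,0,0],[0.054,0.026,-0.5],-0.3],[[0,0,0],[0.054,0.026,-0.75],-0.3],[[0,0,0],[0.054,0.026,-0.9],-0.3],[[0,0,0],[0.054,0.026,-0.95],-0.3],[[0,0,0],[0.054,0.026,-0.95],-0.3]])

```text
time: 10.35
tool_pos: [0.4642, 0.2085, 0.0258]
tcp_rot: [0.198, 3.134, 0.001]
wrist_force: [-0.1, 0.5, 0.2]
width: 0.647
```

```bash
python3 - <<'E'
from h import *
s=status.read_state();print(s['tool_pos'],s['wrist_force'],s['width'])
w=grab('wrist','w3.png')[2]
w=np.load('pics/w3.png.npz');P=cloud(w,w['d']);q=P[(P[...,2]>.058)&(P[...,2]<.075)&(w['d']>.1)&(np.hypot(P[...,0]-.465,P[...,1]-.208)<.02)];print('depth cap',len(q),np.median(q,0),q.min(0),q.max(0))
cv2.imwrite('pics/w3c.png',cv2.resize(cv2.imread('pics/w3.png')[180:384,150:370],(660,600)))
E
```

```text
[0.46418445 0.2085073  0.02577354] [-0.1213096   0.47168981  0.20351127] 0.6472526659761065
depth cap 2083 [0.46272236 0.2094179  0.06427896] [0.45391251 0.19907384 0.05801909] [0.47558235 0.21958822 0.06641791]
```

View pics/w3c.png

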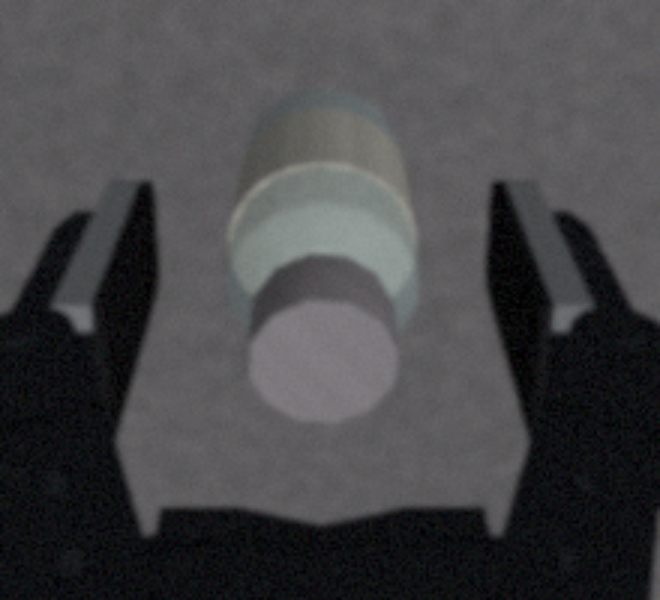

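The cap is centred between the pads at about (257,302), so it's ready to grip.

>>> move_arm(deltas=[[[0,0,0],[0,0,0],0],[[0,0,0],[0,0,0],0.15],[[0,0,0],[0,0,0],0.3],[[0,0,0],[0,0,0],0.6],[[0,0,0],[0,0,0],0.6],[[0,0,0],[0,0,0],0.6],[[0,0,0],[0,0,0],0.6]], grip_force=30)

```text
time: 11.28
tool_pos: [0.464, 0.2086, 0.0258]
tcp_rot: [0.198, 3.135, 0.001]
wrist_force: [-0.1, 0.5, 4.8]
width: 0.336
```

>>> move_arm(deltas=[[[0,0,0],[0,0,0.05],0.6],[[0,0,0],[0,0,0.3],0.6],[[0,0,0],[0,0,0.7],0.6],[[0,0,0],[0,0,1],0.6],[[0,0,0],[0,0,1],0.6],[[0,0,0],[0,0,1],0.6]])

```text
time: 12.02
tool_pos: [0.4628, 0.2081, 0.1241]
tcp_rot: [-0.198, -3.134, 0.001]
wrist_force: [0.1, -0.4, -0.5]
width: 0.338
```

```bash
python3 - <<'E'
from h import *
s=status.read_state();print(s['tool_pos'],s['wrist_force'],s['width'])
grab('wrist','w4.png')
for f,tp in(('w3',np.array([.46418,.20851,.02577])),('w4',s['tool_pos'])):
  w=np.load(f'pics/{f}.png.npz');P=cloud(w,w['d']);D=P-tp
  q=D[(D[...,2]>.03)&(D[...,2]<.045)&(w['d']>.1)&(np.hypot(D[...,0],D[...,1])<.016)];print(f,len(q),np.median(q,0).round(4),np.percentile(q,[2,98],axis=0).round(4).tolist())
  m=((np.abs(D[...,2]-.0385)<.004)&(np.hypot(D[...,0],D[...,1])<.016)&(w['d']>.1)).astype(np.uint8)
  ce=cv2.connectedComponentsWithStats(m);i=1+ce[2][1:,4].argmax();print(ce[2][i],ce[3][i],(ray(w,*ce[3][i],tp[2]+.0385)-tp).round(4))
E
```

```text
[0.46276239 0.20805744 0.12410532] [ 0.05297003 -0.39019628 -0.49903219] 0.33818331558426057
w3 2225 [-0.0021  0.001   0.0385] [[-0.0095, -0.0084, 0.0307], [0.0095, 0.0101, 0.0397]]
[ 233  275   51   49 1938] [257.58410733 299.27296182] [-0.0008  0.0009  0.0385]
w4 2546 [-0.0016  0.0003  0.0383] [[-0.0091, -0.0149, 0.0308], [0.0098, 0.015, 0.04]]
[ 233  276   50   48 1921] [257.53565851 299.76730869] [-0.0005  0.0008  0.0385]
```

>>> move_arm(deltas=[[[0,0,0],[0,-0.3,0.4],0.6],[[0,0,0],[0,-0.6,0.7],0.6],[[0,0,0],[0.17,-0.9,0.96],0.6]])

```text
time: 12.45
tool_pos: [0.4791, 0.1175, 0.2202]
tcp_rot: [-0.196, -3.132, 0.001]
wrist_force: [0.6, 0.5, -0.6]
width: 0.337
```

>>> move_arm(deltas=[[[0,0,0],[0.18,-0.45,0],0.6],[[0,0,0],[0.36,-0.9,0],0.6]])

```text
time: 12.7
tool_pos: [0.5163, 0.0272, 0.2198]
tcp_rot: [-0.197, -3.134, 0.0]
wrist_force: [0.5, 0.5, 0.1]
width: 0.335
```

>>> move_arm(deltas=[[[0,0,0],[0.18,-0.45,0],0.6],[[0,0,0],[0.36,-0.9,0],0.6]])

```text
time: 12.95
tool_pos: [0.5519, -0.0629, 0.2189]
tcp_rot: [-0.198, -3.132, -0.001]
wrist_force: [0.3, 0.3, 0.5]
width: 0.338
```

>>> move_arm(deltas=[[[0,0,0],[0.18,-0.45,0],0.6],[[0,0,0],[0.36,-0.9,0],0.6]])

```text
time: 13.2
tool_pos: [0.588, -0.1528, 0.2186]
tcp_rot: [-0.198, -3.132, -0.002]
wrist_force: [0.6, -0.0, -0.4]
width: 0.343
```

>>> move_arm(deltas=[[[0,0,0],[0.2,-0.45,0],0.6],[[0,0,0],[0.42,-0.91,0],0.6],[[0,0,0],[0.42,-0.91,0],0.6],[[0,0,0],[0.42,-0.91,0],0.6],[[0,0,0],[0.42,-0.91,0],0.6]])

```text
time: 13.82
tool_pos: [0.6298, -0.2412, 0.2202]
tcp_rot: [-0.196, -3.134, -0.001]
wrist_force: [0.0, -0.2, -0.8]
width: 0.333
```

```bash
python3 - <<'E'
from h import *
s=status.read_state();print(s['tool_pos'],s['wrist_force'],s['width'],s['q'])
grab('wrist','w5.png')
w=np.load('pics/w5.png.npz')
c=w['R']@[.6093,-.243,.024]+w['t'];p=(w['K']@c/c[2])[:2];print(p)
u,v=int(p[0]),int(p[1]);v0=max(v-60,0);u0=u-60
print('crop',u0,v0)
cv2.imwrite('pics/w5c.png',np.hstack([cv2.resize(cv2.imread('pics/w5.png')[v0:v0+120,u0:u0+120],(480,480),interpolation=cv2.INTER_CUBIC),cv2.resize(cv2.imread('pics/w5.png'),(320,480))]))
E
```

```text
[ 0.62983391 -0.24122331  0.22020294] [ 0.03285954 -0.17009505 -0.77727729] 0.33286662153327357 [-4.02820351e-01  2.70772949e-01  1.61594111e+00  2.67505333e-04
  1.25691531e+00 -1.84856306e+00]
[252.19191957 144.42981416]
crop 192 84
```

View pics/w5c.png

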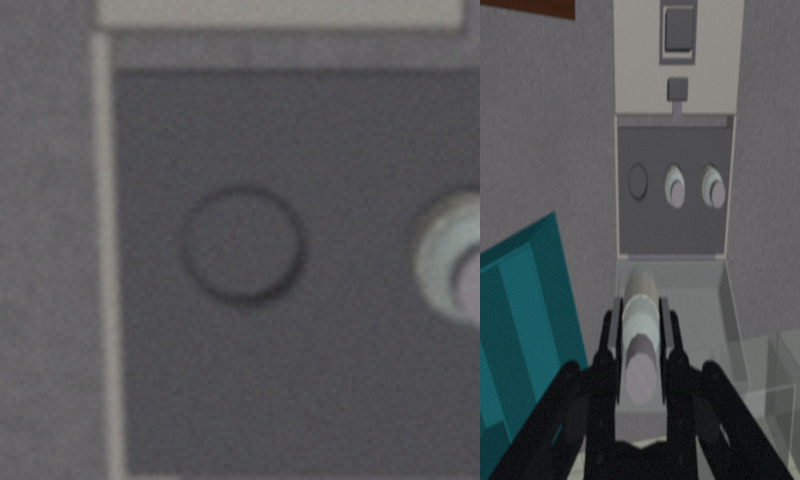

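The empty well is clear in the wrist view, with its rim centred at about (252.5,145.1), and the vial is held upright.

```bash
python3 - <<'E'
from h import *
w=np.load('pics/w5.png.npz')
print('well',ray(w,252.5,145.1,.024),ray(w,237.5,145.1,.024)-ray(w,267.5,145.1,.024))
tp=np.array([.62983,-.24122,.2202])
P=cloud(w,w['d']);D=P-tp
m=((np.abs(D[...,2]-.0385)<.004)&(np.hypot(D[...,0],D[...,1])<.016)&(w['d']>.1)).astype(np.uint8)
ce=cv2.connectedComponentsWithStats(m);i=1+ce[2][1:,4].argmax();print(ce[3][i],(ray(w,*ce[3][i],tp[2]+.0385)-tp).round(4))
E
```

```text
well [ 0.61007262 -0.24276131  0.024     ] [-0.00409049 -0.03252097  0.        ]
[257.47255619 299.74647151] [-0.0005  0.0007  0.0385]
```

>>> move_arm(deltas=[[[0,0,0],[-0.1,-0.01,-0.2],0.6],[[0,0,0],[-0.19,-0.019,-0.5],0.6],[[0,0,0],[-0.19,-0.019,-0.8],0.6],[[0,0,0],[-0.19,-0.019,-1],0.6],[[0,0,0],[-0.19,-0.019,-1],0.6],[[0,0,0],[-0.19,-0.019,-1],0.6]])

```text
time: 14.62
tool_pos: [0.6125, -0.2446, 0.1225]
tcp_rot: [0.197, 3.134, -0.001]
wrist_force: [0.7, -0.2, -0.6]
width: 0.338
```

>>> move_arm(deltas=[[[0,0,0],[0,0,-0.2],0.6],[[0,0,0],[0,0,-0.4],0.6],[[0,0,0],[0,0,-0.55],0.6],[[0,0,0],[0,0,-0.6],0.6],[[0,0,0],[0,0,-0.63],0.6],[[0,0,0],[0,0,-0.63],0.6],[[0,0,0],[0,0,-0.63],0.6]])

```text
time: 15.5
tool_pos: [0.6121, -0.2448, 0.0589]
tcp_rot: [0.198, 3.134, -0.001]
wrist_force: [-0.8, -0.2, -0.3]
width: 0.337
```

```bash
python3 - <<'E'
from h import *
s=status.read_state();print(s['tool_pos'],s['wrist_force'],s['width'])
grab('scene','s6.png')
cv2.imwrite('pics/s6c.png',cv2.resize(cv2.imread('pics/s6.png')[190:290,80:220],(784,560),interpolation=cv2.INTER_CUBIC))
E
```

```text
[ 0.612117   -0.24477844  0.05891583] [-0.81171161 -0.15449604 -0.26806861] 0.3367139297302857
```

View pics/s6c.png

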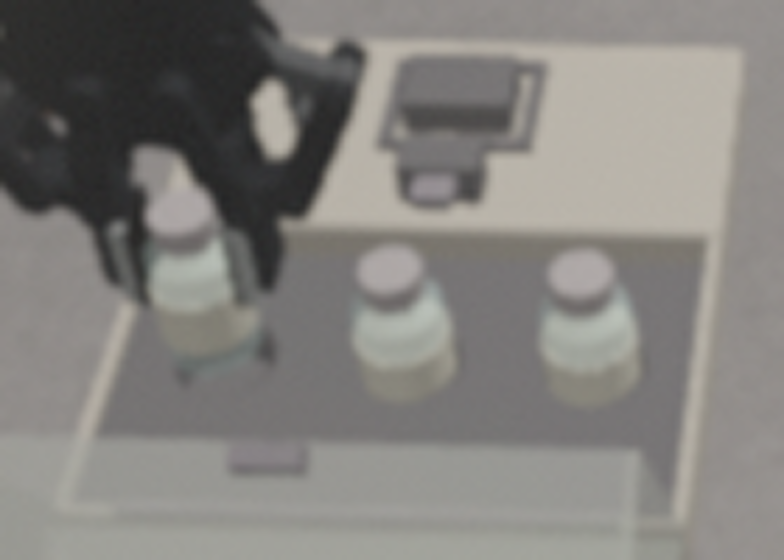

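The vial hangs upright over the well. I'll apply the small correction (-1.3, +1.7 mm) and lower slowly, watching the force.

>>> move_arm(deltas=[[[0,0,0],[-0.013,0.017,0],0.6],[[0,0,0],[-0.013,0.017,-0.02],0.6],[[0,0,0],[-0.013,0.017,-0.04],0.6],[[0,0,0],[-0.013,0.017,-0.06],0.6],[[0,0,0],[-0.013,0.017,-0.08],0.6]])

```text
time: 16.18
tool_pos: [0.6102, -0.2428, 0.0499]
tcp_rot: [-0.198, -3.135, -0.0]
wrist_force: [0.2, 0.0, -0.8]
width: 0.334
```

>>> move_arm(deltas=[[[0,0,0],[0,0,-0.015],0.6],[[0,0,0],[0,0,-0.03],0.6],[[0,0,0],[0,0,-0.03],0.6]])

```text
time: 16.55
tool_pos: [0.6103, -0.243, 0.0471]
tcp_rot: [0.198, 3.135, -0.001]
wrist_force: [0.4, -1.3, -1.3]
width: 0.33
```

>>> move_arm(deltas=[[[0,0,0],[0,0,-0.015],0.6],[[0,0,0],[0,0,-0.03],0.6],[[0,0,0],[0,0,-0.03],0.6]])

```text
time: 16.92
tool_pos: [0.6103, -0.243, 0.0441]
tcp_rot: [0.198, 3.135, -0.001]
wrist_force: [-0.3, -1.7, -0.5]
width: 0.337
```

>>> move_arm(deltas=[[[0,0,0],[0,0,-0.015],0.6],[[0,0,0],[0,0,-0.03],0.6],[[0,0,0],[0,0,-0.03],0.6]])

```text
time: 17.3
tool_pos: [0.6103, -0.243, 0.0411]
tcp_rot: [0.198, 3.135, -0.001]
wrist_force: [-0.3, -3.8, 0.4]
width: 0.338
```

>>> move_arm(deltas=[[[0,0,0],[0,-0.006,0],0.6],[[0,0,0],[0,-0.008,-0.01],0.6],[[0,0,0],[0,-0.008,-0.02],0.6],[[0,0,0],[0,-0.008,-0.03],0.6]])

```text
time: 17.8
tool_pos: [0.6101, -0.2432, 0.0379]
tcp_rot: [-0.198, -3.135, -0.001]
wrist_force: [-0.7, -0.5, -1.3]
width: 0.333
```

>>> move_arm(deltas=[[[0,0,0],[0,0,-0.015],0.6],[[0,0,0],[0,0,-0.03],0.6],[[0,0,0],[0,0,-0.03],0.6]])

```text
time: 18.18
tool_pos: [0.6101, -0.2435, 0.0349]
tcp_rot: [-0.198, -3.135, -0.0]
wrist_force: [-0.2, -0.4, -0.3]
width: 0.339
```

Expected seating is at TCP z ≈ 0.0318, so I'll go down in 1 mm steps.

>>> move_arm(deltas=[[[0,0,0],[0,0,-0.01],0.6],[[0,0,0],[0,0,-0.02],0.6],[[0,0,0],[0,0,-0.02],0.6]])

```text
time: 18.55
tool_pos: [0.6102, -0.2436, 0.0331]
tcp_rot: [-0.198, -3.135, -0.0]
wrist_force: [-1.1, -0.2, -0.8]
width: 0.338
```

>>> move_arm(deltas=[[[0,0,0],[0,0,-0.008],0.6],[[0,0,0],[0,0,-0.008],0.6]])

```text
time: 18.8
tool_pos: [0.6102, -0.2436, 0.0323]
tcp_rot: [-0.198, -3.135, -0.0]
wrist_force: [-0.3, 0.7, -0.9]
width: 0.335
```

>>> move_arm(deltas=[[[0,0,0],[0,0,-0.006],0.6],[[0,0,0],[0,0,-0.006],0.6]])

```text
time: 19.05
tool_pos: [0.6104, -0.2437, 0.0319]
tcp_rot: [0.198, 3.135, -0.0]
wrist_force: [0.3, -0.0, 0.3]
width: 0.336
```

>>> move_arm(deltas=[[[0,0,0],[0,0,-0.006],0.6],[[0,0,0],[0,0,-0.006],0.6]])

```text
time: 19.3
tool_pos: [0.6105, -0.2437, 0.0319]
tcp_rot: [0.198, 3.135, -0.0]
wrist_force: [-1.6, 1.3, 5.3]
width: 0.335
```

The vial is on the floor: z stopped at 0.0319, as predicted, with 5 N. I'll release gently and rise straight up.

>>> move_arm(deltas=[[[0,0,0],[0,0,0.002],0.3],[[0,0,0],[0,0,0.004],0.2],[[0,0,0],[0,0,0.004],0.1],[[0,0,0],[0,0,0.004],0],[[0,0,0],[0,0,0.004],0],[[0,0,0],[0,0,0.004],0]], grip_force=20)

```text
time: 20.05
tool_pos: [0.6103, -0.2436, 0.0315]
tcp_rot: [-0.198, -3.135, -0.0]
wrist_force: [-0.2, -0.0, 0.4]
width: 0.496
```

>>> move_arm(deltas=[[[0,0,0],[0,0,0.04],0],[[0,0,0],[0,0,0.1],0],[[0,0,0],[0,0,0.25],0],[[0,0,0],[0,0,0.5],0],[[0,0,0],[0,0,0.8],0],[[0,0,0],[0,0,1],0]])

```text
time: 20.8
tool_pos: [0.6114, -0.244, 0.1346]
tcp_rot: [0.198, 3.132, -0.002]
wrist_force: [1.1, 0.5, 0.1]
width: 0.5
```

>>> move_arm(deltas=[[[0,0,0],[0,0,0.4],0],[[0,0,0],[-0.4,0.3,0.8],0],[[0,0,0],[-0.9,0.7,0.9],0],[[0,0,0],[-1,1,0.9],0],[[0,0,0],[-1,1,0.9],0]])

```text
time: 21.42
tool_pos: [0.5093, -0.142, 0.2227]
tcp_rot: [0.195, 3.134, 0.0]
wrist_force: [-0.0, 0.2, 0.5]
width: 0.503
```

>>> move_arm(deltas=[[[0,0,0],[-0.2,0.5,0],0],[[0,0,0],[-0.2,1,0],0],[[0,0,0],[-0.2,1,0],0],[[0,0,0],[-0.2,1,0],0],[[0,0,0],[-0.2,1,0],0]])

```text
time: 22.05
tool_pos: [0.4907, -0.0448, 0.2216]
tcp_rot: [0.2, 3.135, -0.001]
wrist_force: [0.4, 0.1, -0.0]
width: 0.501
```

```bash
python3 - <<'E'
from h import *
s=status.read_state();print(s['time'],s['tool_pos'],s['wrist_force'])
grab('scene','s7.png');grab('top','t7.png')
S=np.load('pics/s7.png.npz');P=cloud(S,S['d'])
for n,x,y in(('vial',.610,-.2435),('a',.6178,-.182),('b',.6256,-.1205)):
  m=(np.hypot(P[...,0]-x,P[...,1]-y)<.02)&(P[...,2]>.045)&(P[...,2]<.09)
  q=P[m];print(n,len(q),q.max(0).round(4),np.percentile(q[:,2],95).round(4),np.median(q,0).round(4))
a=cv2.resize(cv2.imread('pics/s7.png')[190:300,80:220],(420,330),interpolation=cv2.INTER_CUBIC);b=cv2.resize(cv2.imread('pics/t7.png')[:,:],(380,285))
o=np.zeros((330,800,3),np.uint8);o[:,:420]=a;o[:285,420:]=b;cv2.imwrite('pics/f.png',o)
E
```

```text
22.05 [ 0.4907005  -0.04484214  0.22160886] [ 0.35202006  0.06018947 -0.02914222]
vial 258 [ 0.6274 -0.23    0.0732] 0.072 [ 0.6178 -0.2426  0.0583]
a 247 [ 0.6339 -0.1692  0.0723] 0.0714 [ 0.6254 -0.1828  0.0586]
b 242 [ 0.6421 -0.1076  0.0744] 0.0719 [ 0.6333 -0.1218  0.0582]
```

View pics/f.png

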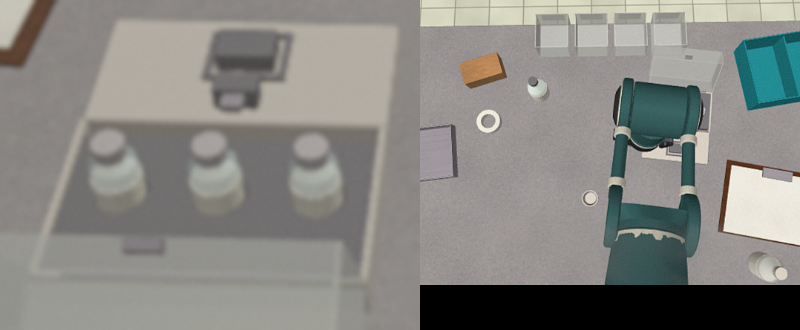

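All three vials stand upright at the same height, the lid is open, the flask and cup look unmoved, and the arm is clear.

```bash
python3 -c "
from workcell import order;print(order.finish_job())"
```

```text
the job is handed in; nothing more can be done
None
```

The job is done and handed in at about 22 s of the 48 s allowed.

- **Latch:** I felt the key at about z = 44 mm and pressed it down about 6 mm. The highest vertical force reading was 8.4 N. The lid sprang fully open untouched.
- **Vial:** I gripped it at 30 N and lowered it into the empty well at box y = -62. One sideways reading of 3.8 N on the way down was cleared by a small shift. It came to rest on the well floor at the predicted height, with 5.3 N, and I let it go there.
- **Last checks:** The loaded vial's top is at 72 mm, the same as the two stock vials within 1 mm, and all three stand upright. The lid is open and the wrist force is about zero. I checked the flask and cup by eye only; both look unmoved.

No check failed. The position estimates for the well differed by up to about 4 mm between cameras, so I went by the wrist camera's close view.

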